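# Crack a stuck tamper loose in a locking plier clamp

### The arm

A 6-joint arm with a two-finger parallel gripper is mounted at the origin on a cart in front of the work surface, level with it; the furniture and walls round the work are solid. World frame = base frame: x ahead of the robot, y to its left, z up, the work surface at z = 0. Lengths are in m, angles in degrees, forces in N, time in s.
With the tool pointing down it reaches from about 0.35 to 0.875 m from the base axis. Payload 4.2 kg.
Tool frame: the origin (TCP) lies midway between the tips of the shut fingers; the grasp point (between the pads) lies 19 mm behind it (r.pinch_z is the distance from the TCP to the grasp point, in m); z points along the fingers, y is the line along which they close (so a half turn about z gives the same grasp; the last joint's range is limited). The gripper opens to 87 mm and grips with 3 to 60 N. Pads are 19 mm wide; open, the fingers measure 117 mm over their backs; the gripper's body (75 mm by 190 mm) begins 51 mm behind the grasp point.
Start: joints at [79.274, 22.042, 0.453, 0, -68.411, -14.817], TCP at [0.269, 0.564, 0.223] pointing down, gripper open.
Joint ranges: [-179.83, 179.83], [-69.29, 118.12], [-61.27, 80.66], [-181.25, 117.63], [-171.15, -9.14], [-177.46, 177.46]. Speed limits (degrees/s): [159.86, 159.86, 180, 180, 180, 180].

### API

Orientations are given as a 3x3 rotation matrix whose columns are the frame's x, y, z axes.
In Python, from station import r, imaging, models gives the robot as it stands. The module is installed in compiled form; this text tells all that it offers.
- The arm moves only by the tool apply_moves, never from a script. Its argument "moves" is a list of rows, each a list of 2 entries, a list of its own where there are three numbers: the shift along the tool's x, y, z in m, then the turn about the tool's z in degrees. A call has 1 to 5 rows; each row shifts and turns the commanded pose from where the row before left it, along the tool's axes as they then stand; what a row does not reach is not made up. A row lasts 1/12 s, in which the tool goes at most 41.7 mm and 7.16 degrees, less where a joint would pass 70% of its speed; a pose out of reach is approached as far as the arm can. A call is refused whole if a number of a shift passes 0.0417 or a number of a turn 7.16, either way. A call with a gripper value outside its range is refused whole. "hand" is the finger opening in m, from 0 to 0.087, set as the call begins (left out, the last holds). The fingers move at their own pace and stop on an object; the grip force is fixed at half the most. Time passes only in rows, so rows that do not move let the fingers close. It gives the time, the measured TCP pose, the force, the opening and the grip force at its end, in the units of the state.
- r.sense(): the state, without advancing time (a new reading comes with each control period).
- imaging.capture(name): name is "scene" or "side" or "wrist"; returns a dict with "frame" (420x560x3 uint8, blue, green, red), "intrinsics" (3x3 intrinsics, pixels), "eye" and "orientation" of the camera in the world. Camera axes: x right, y down, z forward; pixel columns grow to the right and rows downward; lengths in m; the calibration is good to about 2 mm. A picture is of the moment at which its call begins. There is no depth.
- r.finish_job(): hands the job in; it is judged then, once.
Trained networks look in a picture, given as the dict that the camera call returned (one of the last four; its "shot" number tells which), for a name from the list of things; names that differ only in an ending like _2 or _b are one class to them, and where a whole thing is asked for, a point or a joint stands for the part that bears it (a point fixed in the world has none). Each returns a list of dicts, best first, with "confidence" (0 to 1); they miss things now and then, are a little off and sometimes report something else, mostly with a low value. They report only what shows in the picture. A call takes as long as a camera call.
- models.cut_out(picture, target): "region" (420x560 bool, what is visible of it) and "extent" ([left, top, width, height] as shares, 0 to 1, of the picture: columns of its width, rows of its height, round what is visible of it).
- models.place_of(picture, target): "at" ([column, row] as shares, 0 to 1, of the picture: columns of its width, rows of its height: a listed point, or the origin of a listed thing).
The state is a dict: "time_s": time; "joints": joint angles; "joint_velocities": joint speeds; "effort": joint torques, N m; "tcp_pos": TCP position; "ee_rot": TCP orientation; "wrist_force": force on the tool from outside, world axes, zero at the start; "moment": the same for the moment, N m; "gripper_width": opening from 0.0 (shut) to 1.0 (fully open); "gripper_force": force on a finger pad.
Only numpy, scipy, OpenCV 4.12 (cv2) and the standard library are available. Lean on these libraries where they do the work, as an engineer would, in place of code of your own. Each camera call takes 0.05 s, during which the arm holds its last target. There are 200 camera calls.

### The job

The wooden grip of the coffee tamper has seized on its steel base and has to be cracked loose so that the base can be changed. Squeeze the long handle of the plier clamp, easing it over centre without forcing it, until the clamp stays locked on the base with your hand off it, and then turn the grip at least an eighth of a turn anticlockwise, seen from above, with the base held. Then push the tab of the release lever so that the handle springs fully open, and leave the tamper standing upright and free in its seat; the cup, the stamp and the spare base stay where they are.

Things in the scene. Friction and masses are not known exactly. Their poses are not given: they have to be found in the camera images.
- clamp: bench block fixed to the counter: light wooden board (x = -53 to 65, y = 52 to -198 mm, top 20 mm above the counter), on it a dark steel locking plier clamp that works in the horizontal plane. Origin on the counter under the tamper's seat; +y points from the handles to the jaws, +x from the moving to the fixed handle, z up. More than 22 N of push on its handle or lever bends the pins.
- seat (a point): centre of the tamper's seat on top of the board (20 mm above the clamp's origin), where the 58 mm base touches both walls of the V block, 22 mm high, which opens to the clamp's -x
- fixed_end (a point): end of the fixed handle, a steel bar 16 mm wide (clamp's x = 2 to 18 mm) that runs from here (y = -176 mm) to the V block; its top is 42 mm above the counter, its screw heads 45 mm
- grip_open (a point): point fixed to the clamp (x -81, y -186, z 33 mm): usual place of the outer (-x) face of the moving handle's black grip, 16 mm from its end, when open. Truly 7 mm farther out to 13 mm farther in, as the hidden adjuster was set; feel for it. Grip: bar 15 mm thick, 60 mm long, 23 to 44 mm above the counter, at 0.29 rad to y when open. Push it to the clamp's +x.
- tab_locked (a point): point fixed to the clamp (x -9, y -234, z 33 mm): usual place, +-15 mm in x, of the inner (+x) face of the release lever's tab when locked. The tab (12 x 9 x 17 mm) ends a steel strip on the inner side of the moving handle, 30 mm past its end; it rides with the handle and stands 25 to 42 mm above the counter. Push it to the clamp's -x to release.
- jaw (a joint): angle of the moving jaw: 0 to 0.05 fully open, growing as the handle is pushed; 0.19 to 0.26 locked. The handle takes 4 to 6 N at first, then 8 to 16 N once the jaw bears on the tamper (differs with the adjuster); then the resistance falls away as the toggle snaps over centre, 30 to 40 mm after first touch, and 2 to 5 mm farther is a hard stop. Let go short of centre, it springs open.
- pad: nylon-faced sprung pad, 22 mm wide and 17 mm high, on the nose of the moving jaw; it presses the tamper's base into the V block with 25 to 80 N when locked. Origin at counter height under the jaw's pin, 52 mm from the seat
- release (a joint): angle of the release lever in the handle: 0 at rest (a light spring returns it), growing as its tab is pushed to -x, at most 0.32. Locked, the tab takes 1 to 9 N and 10 to 37 mm of travel (0.15 to 0.3 rad): then the lever's nose has lifted the toggle back over centre and handle and jaw spring open by themselves
- tamper: coffee tamper, 92 mm high, 0.42 kg, upright on the board between the open jaw and the V block, a few mm short of the V. Origin: centre of its underside, z up its axis. Steel base 58 mm across, 18 mm high, coned up to a 25 mm neck; dark wooden grip, round, 36 mm across from 50 to 86 mm above the origin. Unclamped, it all spins when the grip is turned.
- tamper_grip (a joint): turn of the wooden grip on the base about the upright axis: 0 stuck, growing anticlockwise seen from above; gives at 0.3 N m and stays where it is left
- espresso_cup: white espresso cup, 60 x 85 x 56 mm, behind the clamp; a bystander; origin under its middle
- stamp: wooden hand stamp, 34 x 46 x 67 mm, left of the clamp's jaw end, nearer the robot than the spare base; a bystander; origin under its middle
- spare_base: spare steel tamper base, 58 mm across with a stud, 44 mm high, behind and left of the clamp; a bystander; origin under its middle

How it is judged:
By the outcome, as a careful person would: the job done as asked, in the order asked, and still so for the second after the job is handed in, with the robot touching nothing.
It also fails if it takes over 72 s, if anything falls off the work surface, if the arm or the gripper's body presses on something with over 40 N, if the wrist force passes 120 N, or if a joint passes its speed limit or range.

## Working session

There is one attempt and no reset: what is moved stays moved. The work goes in short steps, Python scripts to look and compute and a tool call to move; the robot and the scene stay as the last step left them, time stands still between calls to the robot, and variables do not carry over. Pictures are saved under pics/ and viewed, at most 10 in all, crops included, and the job is handed in when it is done.

Besides the shell and the picture viewer there is one more tool, called after "Emit:" by a JSON object that holds its "op" and its "data". apply_moves: Moves the arm, as the interface text tells. Its arguments: {"type":"object","properties":{"moves":{"type":"array"},"hand":{"type":"number"}},"required":["moves"]}

```bash
mkdir -p pics; cat > h.py <<'E'
from station import r, imaging, models
import numpy as np, cv2
def ray(p,at):
    K=np.array(p["intrinsics"]);R=np.array(p["orientation"]);h,w=p["frame"].shape[:2]
    d=R@np.linalg.inv(K)@np.array([at[0]*w,at[1]*h,1.]);return np.array(p["eye"]),d
def onz(p,at,z):
    e,d=ray(p,at);return e+d*(z-e[2])/d[2]
def proj(p,X):
    K=np.array(p["intrinsics"]);R=np.array(p["orientation"]);q=K@(R.T@(np.array(X)-p["eye"]));return q[:2]/q[2]
def tri(obs):
    A=np.zeros((3,3));b=np.zeros(3)
    for p,at in obs:
        e,d=ray(p,at);d=d/np.linalg.norm(d);M=np.eye(3)-np.outer(d,d);A+=M;b+=M@e
    return np.linalg.solve(A,b)
E
cat > a.py <<'E'
from h import *
np.set_printoptions(precision=4,suppress=True)
s=r.sense();print(s["time_s"],s["tcp_pos"],s["ee_rot"],s["wrist_force"])
P={n:imaging.capture(n) for n in("scene","side","wrist")}
for n,p in P.items(): cv2.imwrite(f"pics/{n}0.png",p["frame"]);print(n,p["eye"])
Z=dict(clamp=0,seat=.02,fixed_end=.042,grip_open=.033,tab_locked=.033,pad=0,tamper=.02,espresso_cup=0,stamp=0,spare_base=0)
for t,z in Z.items():
    for n,p in P.items():
        for o in models.place_of(p,t)[:2]:
            print(t,n,round(o["confidence"],2),np.array(o["at"])*[560,420],onz(p,o["at"],z))
E
python3 a.py; python3 -c "
import cv2,numpy as np
a=[cv2.imread(f'pics/{n}0.png') for n in('scene','side')]
cv2.imwrite('pics/c0.png',cv2.resize(np.hstack(a),(800,300)))"
```

```text
0.0 [0.2692 0.5634 0.2215] [[ 0.9022 -0.4314 -0.0009]
 [-0.4314 -0.9022 -0.002 ]
 [ 0.0001  0.0022 -1.    ]] [-0.2571 -0.2855 -0.8895]
scene [-0.0469 -0.4447  0.6   ]
side [0.2451 0.5028 0.4895]
wrist [0.3326 0.5333 0.3839]
clamp scene 0.95 [246.68 230.58] [ 0.4927 -0.1099  0.    ]
clamp scene 0.52 [210.672 168.42 ] [0.6559 0.0887 0.    ]
clamp side 0.97 [291.872 241.794] [ 0.4803 -0.1149  0.    ]
clamp side 0.22 [331.52  179.886] [ 0.486  -0.4223  0.    ]
seat scene 0.76 [241.528 226.716] [ 0.4802 -0.1056  0.02  ]
seat side 0.89 [289.52  232.512] [ 0.4873 -0.1179  0.02  ]
fixed_end scene 0.62 [326.424 240.996] [ 0.4977 -0.2874  0.042 ]
fixed_end side 0.72 [314.72  188.706] [ 0.489  -0.2822  0.042 ]
grip_open scene 0.69 [311.08  286.188] [ 0.3887 -0.3005  0.033 ]
grip_open side 0.69 [355.208 198.282] [ 0.3917 -0.2921  0.033 ]
tab_locked scene 0.26 [177.52  196.098] [0.4927 0.0662 0.033 ]
tab_locked side 0.65 [331.912 181.818] [ 0.4658 -0.3501  0.033 ]
tab_locked side 0.4 [307.384 230.916] [ 0.4492 -0.1208  0.033 ]
pad side 0.4 [303.576 231.21 ] [ 0.4712 -0.1614  0.    ]
pad side 0.38 [161.224 274.386] [ 0.6674  0.0797 -0.    ]
tamper scene 0.92 [239.624 229.11 ] [ 0.4721 -0.1057  0.02  ]
tamper scene 0.55 [246.68  230.916] [ 0.4738 -0.1216  0.02  ]
tamper side 0.89 [293.776 235.788] [ 0.4748 -0.1106  0.02  ]
espresso_cup scene 0.98 [304.304 197.484] [ 0.6523 -0.1768  0.    ]
espresso_cup side 0.84 [238.392 209.916] [ 0.6448 -0.1816  0.    ]
stamp scene 0.63 [177.52  195.006] [0.5275 0.0985 0.    ]
stamp side 0.91 [226.296 305.004] [0.516  0.0982 0.    ]
stamp side 0.15 [353.92  198.198] [ 0.4053 -0.3486  0.    ]
spare_base scene 0.93 [211.68  168.588] [0.6564 0.086  0.    ]
spare_base side 0.68 [161.    279.888] [0.6581 0.0922 0.    ]
spare_base side 0.15 [289.072 233.016] [ 0.4978 -0.1422  0.    ]
```

View pics/c0.png

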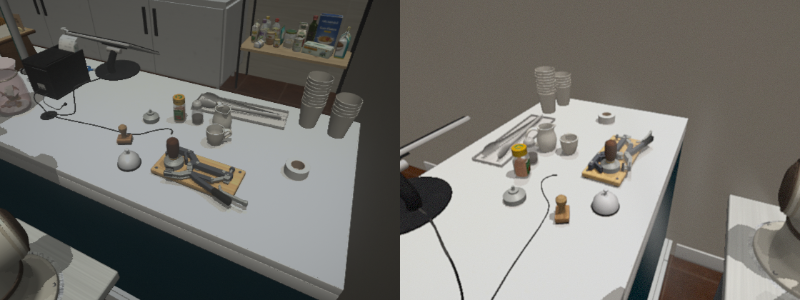

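The cameras show the clamp nearly aligned with the world: seat near (0.484, -0.112), handles toward -y. I'll turn the tool to yaw -90° and bring the wrist camera over the clamp.

Emit:
{"op": "apply_moves", "data": {"moves": [[[0,0,0],7.15],[[0,0,0],7.15],[[0,0,0],7.15],[[0,0,0],7.15],[[0,0,0],7.15]], "hand": 0.0}}

```text
time_s: 2.07
tcp_pos: [0.2695, 0.5639, 0.2226]
ee_rot: [[0.475, -0.88, 0.0], [-0.88, -0.475, 0.0], [-0.0, -0.0, -1.0]]
wrist_force: [-0.3, 0.3, 0.7]
gripper_width: 0.703
gripper_force: 0.0
```

Emit:
{"op": "apply_moves", "data": {"moves": [[[0,0,0],7.15],[[0,0,0],7.15],[[0,0,0],7.15],[[0,0,0],7.15],[[0.02,-0.005,0],0]]}}

```text
time_s: 2.48
tcp_pos: [0.2741, 0.5461, 0.2219]
ee_rot: [[-0.001, -1.0, 0.0], [-1.0, 0.001, 0.001], [-0.001, -0.0, -1.0]]
wrist_force: [-0.1, -0.0, 0.4]
gripper_width: 0.327
gripper_force: 0.0
```

Emit:
{"op": "apply_moves", "data": {"moves": [[[0.038,-0.01,-0.002],0],[[0.038,-0.01,-0.002],0],[[0.038,-0.01,-0.002],0],[[0.038,-0.01,-0.002],0],[[0.038,-0.01,-0.002],0]]}}

```text
time_s: 2.9
tcp_pos: [0.325, 0.3522, 0.2327]
ee_rot: [[0.002, -1.0, 0.0], [-1.0, -0.002, 0.0], [-0.0, -0.0, -1.0]]
wrist_force: [0.1, 1.0, 0.4]
gripper_width: 0.022
gripper_force: 0.0
```

Emit:
{"op": "apply_moves", "data": {"moves": [[[0.038,-0.01,-0.002],0],[[0.038,-0.01,-0.002],0],[[0.038,-0.01,-0.002],0],[[0.038,-0.01,-0.002],0],[[0.038,-0.01,-0.002],0]]}}

```text
time_s: 3.32
tcp_pos: [0.3752, 0.1623, 0.2431]
ee_rot: [[0.003, -1.0, 0.001], [-1.0, -0.003, 0.001], [-0.001, -0.001, -1.0]]
wrist_force: [0.9, -0.2, 0.2]
gripper_width: 0.004
gripper_force: 0.0
```

Emit:
{"op": "apply_moves", "data": {"moves": [[[0.038,-0.01,-0.002],0],[[0.038,-0.01,-0.002],0],[[0.038,-0.01,-0.002],0],[[0.038,-0.01,-0.002],0],[[0.038,-0.01,-0.002],0]]}}

```text
time_s: 3.73
tcp_pos: [0.4256, -0.0277, 0.2532]
ee_rot: [[0.002, -1.0, 0.002], [-1.0, -0.002, 0.0], [-0.0, -0.002, -1.0]]
wrist_force: [0.2, 0.1, -0.7]
gripper_width: 0.006
gripper_force: 0.0
```

Emit:
{"op": "apply_moves", "data": {"moves": [[[0.038,-0.01,0],0],[[0.038,-0.01,0],0],[[0.02,0,0],0],[[0,0,0],0],[[0,0,0],0]]}}

```text
time_s: 4.15
tcp_pos: [0.4455, -0.1227, 0.2523]
ee_rot: [[-0.001, -1.0, -0.0], [-1.0, 0.001, 0.0], [-0.0, 0.0, -1.0]]
wrist_force: [1.0, 0.7, -0.6]
gripper_width: 0.004
gripper_force: 0.0
```

```bash
cat > b.py <<'E'
from h import *
import sys
np.set_printoptions(precision=4,suppress=True)
s=r.sense();print(s["time_s"],s["tcp_pos"],s["ee_rot"],s["wrist_force"],s["joints"])
p=imaging.capture("wrist");cv2.imwrite(f"pics/{sys.argv[1]}.png",p["frame"]);print(p["eye"],p["orientation"])
Z=dict(clamp=0,seat=.02,fixed_end=.042,grip_open=.033,tab_locked=.033,pad=0,tamper=.02,espresso_cup=0)
for t,z in Z.items():
        for o in models.place_of(p,t)[:2]:
            print(t,round(o["confidence"],2),np.array(o["at"])*[560,420],onz(p,o["at"],z))
E
python3 b.py w1
```

```text
4.15 [ 0.4455 -0.1227  0.2523] [[-0.001  -1.     -0.0005]
 [-1.      0.001   0.0001]
 [-0.0001  0.0005 -1.    ]] [ 1.0296  0.7146 -0.5954] [  4.8209   4.6223 -18.381   -0.01   -67.0232  -4.8754]
[ 0.4447 -0.1935  0.4147] [[-1.      0.0012 -0.0005]
 [ 0.001   0.966   0.2584]
 [ 0.0008  0.2584 -0.966 ]]
fixed_end 0.56 [236.6    23.604] [ 0.4857 -0.2881  0.042 ]
grip_open 0.69 [322.896  11.214] [ 0.3973 -0.3018  0.033 ]
tamper 0.85 [255.696 186.48 ] [ 0.4707 -0.1154  0.02  ]
espresso_cup 0.93 [112.224 131.292] [ 0.6462 -0.1803  0.    ]
```

View pics/w1.png

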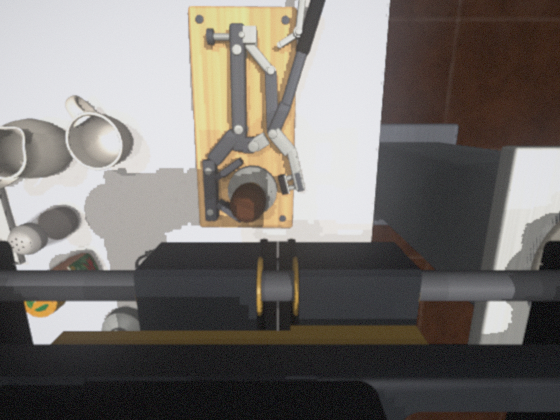

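The picture shows the board with corners at about (190,8), (303,8), (292,228) and (200,228). The tamper is at (248,190), and the moving handle's grip runs off the top at (315,15). I'll shift toward -y to see the handle ends.

Emit:
{"op": "apply_moves", "data": {"moves": [[[0.04,0,0],0],[[0.04,0,0],0],[[0.03,0,0],0],[[0,0,0],0],[[0,0,0],0]]}}

```text
time_s: 5.02
tcp_pos: [0.4457, -0.2327, 0.2521]
ee_rot: [[-0.001, -1.0, -0.001], [-1.0, 0.001, 0.0], [-0.0, 0.001, -1.0]]
wrist_force: [-0.2, 1.5, -0.1]
gripper_width: 0.008
gripper_force: 0.0
```

```bash
python3 b.py w2; cat > c.py <<'E'
from h import *
np.set_printoptions(precision=4,suppress=True)
p=imaging.capture("wrist");f=p["frame"]
hsv=cv2.cvtColor(f,cv2.COLOR_BGR2HSV)
m=((hsv[...,0]>8)&(hsv[...,0]<25)&(hsv[...,1]>90)&(hsv[...,2]>120)).astype(np.uint8)
n,l,st,_=cv2.connectedComponentsWithStats(cv2.morphologyEx(m,cv2.MORPH_OPEN,np.ones((3,3))))
print(st)
i=1+np.argmax(st[1:,4]);pts=np.argwhere(l>0 if False else l==i)[:,::-1]
W=np.array([onz(p,(c[0]/560,c[1]/420),.02)[:2] for c in pts+0.0],np.float32)
R=cv2.minAreaRect(W);print(R,cv2.boxPoints(R))
E
python3 c.py
```

```text
5.0167 [ 0.4457 -0.2327  0.2521] [[-0.0006 -1.     -0.0008]
 [-1.      0.0006  0.0003]
 [-0.0003  0.0008 -1.    ]] [-0.1875  1.5296 -0.0681] [ -9.0371   8.8415 -13.4764  -0.0092 -67.7313   9.0053]
[ 0.445  -0.3035  0.4145] [[-1.      0.001  -0.001 ]
 [ 0.0007  0.966   0.2585]
 [ 0.0012  0.2585 -0.966 ]]
fixed_end 0.64 [242.928 133.896] [ 0.4824 -0.2886  0.042 ]
grip_open 0.65 [323.008 123.018] [ 0.3934 -0.3001  0.033 ]
espresso_cup 0.81 [118.888 215.796] [ 0.6515 -0.1826  0.    ]
[[     0      0    560    420 229293]
 [   250    113     44     76   1691]
 [   198    129     37    113   2817]
 [   221    133     12      5     52]
 [   249    158     18     68    940]
 [   283    202     11     29    177]
 [   268    235     10      7     52]
 [   257    263      5     26     99]
 [   257    294      5     19     79]]
((0.5187646150588989, -0.22225640714168549), (0.13860966265201569, 0.04251134768128395), 89.75247955322266) [[ 0.4972 -0.2915]
 [ 0.5397 -0.2917]
 [ 0.5403 -0.153 ]
 [ 0.4978 -0.1529]]
```

View pics/w2.png

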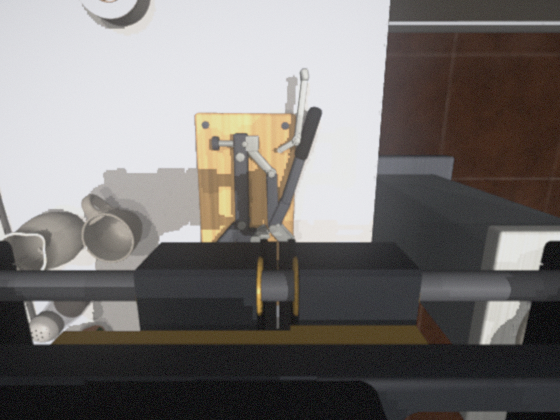

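The board's handle end is at row ~113. The black grip runs from (303,157) to (316,110), and the tab end of the release lever is at (304,72). Next I fit the clamp frame.

```bash
cat > d.py <<'E'
from h import *
np.set_printoptions(precision=4,suppress=True)
K=imaging.capture("wrist")
p2=K; p1=dict(K); p1["eye"]=np.array([.4447,-.1935,.4147])
a=lambda u,v:(u/560,v/420)
for n,p,c in(("w1",p1,[(190,8),(303,8),(292,228),(201,228)]),("w2",p2,[(196,113),(295,113),(199,240),])):
    for q in c: print(n,q,onz(p,a(*q),.02))
print("grip top pts z.044");
for q in [(297,155),(310,158),(309,108),(321,112),(316,107)]: print(q,onz(p2,a(*q),.044))
print("tab",[onz(p2,a(*q),.042) for q in [(300,70),(309,70),(304,68),(300,78)]])
E
python3 d.py; python3 -c "
import cv2
a=cv2.imread('pics/w2.png')[50:260,180:340];cv2.imwrite('pics/w2c.png',cv2.resize(a,None,fx=2.8,fy=2.8,interpolation=2))"
```

```text
w1 (190, 8) [ 0.5379 -0.3084  0.02  ]
w1 (303, 8) [ 0.4176 -0.3087  0.02  ]
w1 (292, 228) [ 0.4258 -0.0624  0.02  ]
w1 (201, 228) [ 0.5402 -0.0621  0.02  ]
w2 (196, 113) [ 0.5388 -0.3096  0.02  ]
w2 (295, 113) [ 0.425  -0.3099  0.02  ]
w2 (199, 240) [ 0.5444 -0.1545  0.02  ]
grip top pts z.044
(297, 155) [ 0.4233 -0.2644  0.044 ]
(310, 158) [ 0.4087 -0.2611  0.044 ]
(309, 108) [ 0.4113 -0.3146  0.044 ]
(321, 112) [ 0.3982 -0.3105  0.044 ]
(316, 107) [ 0.4038 -0.3157  0.044 ]
tab [array([ 0.4216, -0.3529,  0.042 ]), array([ 0.4122, -0.3529,  0.042 ]), array([ 0.4175, -0.3549,  0.042 ]), array([ 0.4215, -0.345 ,  0.042 ])]
```

View pics/w2c.png

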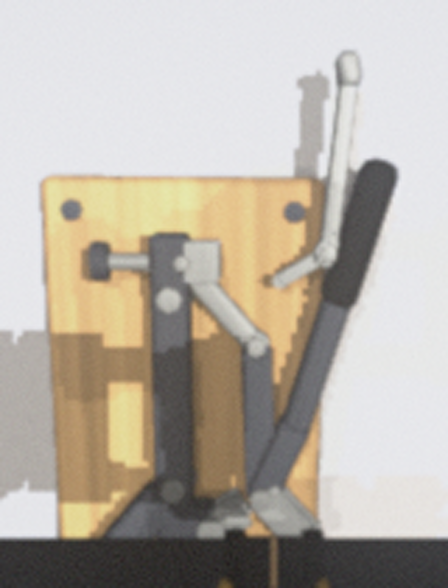

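Clamp origin ≈ (0.475, -0.1125), yaw ≈ 0. The grip's outer face is near x = 0.400 at y = -0.298, so about 5 mm farther in than usual. I'll go down on its outer side with the fingers shut.

Emit:
{"op": "apply_moves", "data": {"moves": [[[0.022,0.029,0],0],[[0.022,0.029,0.01],0],[[0.021,0.028,0.014],0],[[0,0,0.04],0],[[0,0,0.04],0]]}}

```text
time_s: 5.98
tcp_pos: [0.36, -0.2983, 0.1494]
ee_rot: [[-0.001, -1.0, 0.006], [-1.0, 0.001, -0.002], [0.002, -0.006, -1.0]]
wrist_force: [1.1, -0.8, -1.3]
gripper_width: 0.008
gripper_force: 0.0
```

Emit:
{"op": "apply_moves", "data": {"moves": [[[0,0,0.04],0],[[0,0,0.04],0],[[0,0,0.03],0],[[0,0,0.01],0],[[0,0,0],0]]}}

```text
time_s: 6.4
tcp_pos: [0.358, -0.2961, 0.0257]
ee_rot: [[0.002, -1.0, -0.007], [-1.0, -0.002, 0.003], [-0.003, 0.007, -1.0]]
wrist_force: [-0.2, -0.6, 0.1]
gripper_width: 0.006
gripper_force: 0.0
```

Emit:
{"op": "apply_moves", "data": {"moves": [[[0,-0.004,0],0],[[0,-0.004,0],0],[[0,-0.003,0],0],[[0,0,0],0]]}}

```text
time_s: 6.73
tcp_pos: [0.3732, -0.2974, 0.03]
ee_rot: [[0.003, -1.0, 0.004], [-1.0, -0.003, -0.002], [0.002, -0.004, -1.0]]
wrist_force: [-1.4, -0.4, 0.6]
gripper_width: 0.003
gripper_force: 0.0
```

Emit:
{"op": "apply_moves", "data": {"moves": [[[0,-0.002,0],0],[[0,-0.002,0],0],[[0,-0.002,0],0],[[0,0,0],0]]}}

```text
time_s: 7.07
tcp_pos: [0.3777, -0.297, 0.0288]
ee_rot: [[0.002, -1.0, 0.001], [-1.0, -0.002, -0.0], [0.0, -0.001, -1.0]]
wrist_force: [-0.1, -0.2, 0.4]
gripper_width: 0.007
gripper_force: 0.0
```

Emit:
{"op": "apply_moves", "data": {"moves": [[[0,-0.0015,0],0],[[0,-0.0015,0],0],[[0,0,0],0]]}}

```text
time_s: 7.32
tcp_pos: [0.3804, -0.297, 0.0286]
ee_rot: [[0.002, -1.0, 0.0], [-1.0, -0.002, -0.0], [0.0, -0.0, -1.0]]
wrist_force: [0.5, -0.0, 0.5]
gripper_width: 0.002
gripper_force: 0.0
```

Emit:
{"op": "apply_moves", "data": {"moves": [[[0,-0.0015,0],0],[[0,-0.0015,0],0],[[0,0,0],0]]}}

```text
time_s: 7.57
tcp_pos: [0.3834, -0.2969, 0.0286]
ee_rot: [[0.002, -1.0, 0.0], [-1.0, -0.002, -0.0], [0.0, -0.0, -1.0]]
wrist_force: [-0.2, 0.4, 0.7]
gripper_width: 0.002
gripper_force: 0.0
```

Emit:
{"op": "apply_moves", "data": {"moves": [[[0,-0.0015,0],0],[[0,-0.0015,0],0],[[0,0,0],0]]}}

```text
time_s: 7.82
tcp_pos: [0.3865, -0.297, 0.0286]
ee_rot: [[0.002, -1.0, 0.0], [-1.0, -0.002, -0.0], [0.0, -0.0, -1.0]]
wrist_force: [0.3, -0.5, 0.4]
gripper_width: 0.006
gripper_force: 0.0
```

Emit:
{"op": "apply_moves", "data": {"moves": [[[0,-0.0015,0],0],[[0,-0.0015,0],0],[[0,0,0],0]]}}

```text
time_s: 8.07
tcp_pos: [0.3887, -0.2968, 0.0284]
ee_rot: [[0.002, -1.0, -0.001], [-1.0, -0.002, 0.0], [-0.0, 0.001, -1.0]]
wrist_force: [-0.3, -0.3, 0.2]
gripper_width: 0.007
gripper_force: 0.4
```

Emit:
{"op": "apply_moves", "data": {"moves": [[[0,-0.0015,0],0],[[0,-0.0015,0],0],[[0,0,0],0]]}}

```text
time_s: 8.32
tcp_pos: [0.3907, -0.2966, 0.0282]
ee_rot: [[0.001, -1.0, -0.003], [-1.0, -0.001, 0.001], [-0.001, 0.003, -1.0]]
wrist_force: [-4.6, -0.5, 0.9]
gripper_width: 0.008
gripper_force: 1.9
```

Emit:
{"op": "apply_moves", "data": {"moves": [[[0,-0.0015,0],0],[[0,-0.0015,0],0],[[0,0,0],0]]}}

```text
time_s: 8.57
tcp_pos: [0.3945, -0.2968, 0.0282]
ee_rot: [[0.001, -1.0, -0.001], [-1.0, -0.001, 0.0], [-0.0, 0.001, -1.0]]
wrist_force: [-2.8, -0.9, -0.6]
gripper_width: 0.004
gripper_force: 1.6
```

Emit:
{"op": "apply_moves", "data": {"moves": [[[0,-0.0015,0],0],[[0,-0.0015,0],0],[[0,0,0],0]]}}

```text
time_s: 8.82
tcp_pos: [0.3974, -0.2968, 0.0282]
ee_rot: [[0.002, -1.0, -0.002], [-1.0, -0.002, 0.001], [-0.001, 0.002, -1.0]]
wrist_force: [-3.8, -2.4, -0.3]
gripper_width: 0.002
gripper_force: 2.0
```

Emit:
{"op": "apply_moves", "data": {"moves": [[[0,-0.0015,0],0],[[0,-0.0015,0],0],[[0,0,0],0]]}}

```text
time_s: 9.07
tcp_pos: [0.4004, -0.2968, 0.0282]
ee_rot: [[0.002, -1.0, -0.002], [-1.0, -0.002, 0.001], [-0.001, 0.002, -1.0]]
wrist_force: [-4.4, -2.5, 0.1]
gripper_width: 0.009
gripper_force: 2.1
```

First touch came at TCP x ≈ 0.388, with 3-5 N as expected. Over-centre should come near 0.418-0.428.

Emit:
{"op": "apply_moves", "data": {"moves": [[[0,-0.0015,0],0],[[0,-0.0015,0],0],[[0,0,0],0]]}}

```text
time_s: 9.32
tcp_pos: [0.4021, -0.2967, 0.0281]
ee_rot: [[0.001, -1.0, -0.004], [-1.0, -0.001, 0.001], [-0.001, 0.004, -1.0]]
wrist_force: [-7.4, -3.3, 1.0]
gripper_width: 0.01
gripper_force: 3.1
```

Emit:
{"op": "apply_moves", "data": {"moves": [[[0,-0.0015,0],0],[[0,-0.0015,0],0],[[0,0,0],0]]}}

```text
time_s: 9.57
tcp_pos: [0.4053, -0.2967, 0.0281]
ee_rot: [[0.001, -1.0, -0.004], [-1.0, -0.001, 0.001], [-0.001, 0.004, -1.0]]
wrist_force: [-5.9, -3.6, -0.6]
gripper_width: 0.007
gripper_force: 2.9
```

Emit:
{"op": "apply_moves", "data": {"moves": [[[0,-0.001,0],0],[[0,-0.001,0],0],[[0,0,0],0]]}}

```text
time_s: 9.82
tcp_pos: [0.4067, -0.2967, 0.028]
ee_rot: [[0.001, -1.0, -0.005], [-1.0, -0.001, 0.001], [-0.001, 0.005, -1.0]]
wrist_force: [-7.2, -4.0, 1.2]
gripper_width: 0.002
gripper_force: 3.4
```

Emit:
{"op": "apply_moves", "data": {"moves": [[[0,-0.001,0],0],[[0,-0.001,0],0],[[0,0,0],0]]}}

```text
time_s: 10.07
tcp_pos: [0.4081, -0.2968, 0.028]
ee_rot: [[0.001, -1.0, -0.006], [-1.0, -0.001, 0.001], [-0.001, 0.006, -1.0]]
wrist_force: [-9.0, -4.6, 1.1]
gripper_width: 0.001
gripper_force: 3.9
```

Emit:
{"op": "apply_moves", "data": {"moves": [[[0,-0.001,0],0],[[0,-0.001,0],0],[[0,0,0],0]]}}

```text
time_s: 10.32
tcp_pos: [0.4098, -0.2968, 0.028]
ee_rot: [[0.001, -1.0, -0.007], [-1.0, -0.001, 0.001], [-0.001, 0.007, -1.0]]
wrist_force: [-9.4, -5.4, 1.9]
gripper_width: 0.005
gripper_force: 4.2
```

Emit:
{"op": "apply_moves", "data": {"moves": [[[0,-0.001,0],0],[[0,-0.001,0],0],[[0,0,0],0]]}}

```text
time_s: 10.57
tcp_pos: [0.4116, -0.2968, 0.0279]
ee_rot: [[0.001, -1.0, -0.007], [-1.0, -0.001, 0.002], [-0.002, 0.007, -1.0]]
wrist_force: [-10.3, -4.2, 1.4]
gripper_width: 0.003
gripper_force: 4.4
```

Emit:
{"op": "apply_moves", "data": {"moves": [[[0,-0.001,0],0],[[0,-0.001,0],0],[[0,0,0],0]]}}

```text
time_s: 10.82
tcp_pos: [0.4138, -0.2969, 0.0279]
ee_rot: [[0.001, -1.0, -0.007], [-1.0, -0.001, 0.001], [-0.001, 0.007, -1.0]]
wrist_force: [-9.4, -5.1, 0.9]
gripper_width: 0.005
gripper_force: 4.2
```

Emit:
{"op": "apply_moves", "data": {"moves": [[[0,-0.001,0],0],[[0,-0.001,0],0],[[0,0,0],0]]}}

```text
time_s: 11.07
tcp_pos: [0.4164, -0.2969, 0.0279]
ee_rot: [[0.001, -1.0, -0.005], [-1.0, -0.001, 0.001], [-0.001, 0.005, -1.0]]
wrist_force: [-8.3, -4.6, -0.5]
gripper_width: 0.003
gripper_force: 3.7
```

Emit:
{"op": "apply_moves", "data": {"moves": [[[0,-0.001,0],0],[[0,-0.001,0],0],[[0,0,0],0]]}}

```text
time_s: 11.32
tcp_pos: [0.4195, -0.2968, 0.0279]
ee_rot: [[0.001, -1.0, -0.003], [-1.0, -0.001, 0.001], [-0.001, 0.003, -1.0]]
wrist_force: [-5.4, -3.2, -1.4]
gripper_width: 0.003
gripper_force: 2.5
```

Emit:
{"op": "apply_moves", "data": {"moves": [[[0,-0.001,0],0],[[0,0,0],0]]}}

```text
time_s: 11.48
tcp_pos: [0.4216, -0.2968, 0.0281]
ee_rot: [[0.001, -1.0, -0.001], [-1.0, -0.001, 0.0], [-0.0, 0.001, -1.0]]
wrist_force: [-3.5, -1.2, -2.5]
gripper_width: 0.005
gripper_force: 1.6
```

Force is falling, so it's near the snap. I'll go on in 1 mm steps.

Emit:
{"op": "apply_moves", "data": {"moves": [[[0,-0.001,0],0],[[0,0,0],0],[[0,0,0],0]]}}

```text
time_s: 11.73
tcp_pos: [0.4254, -0.2972, 0.0292]
ee_rot: [[0.003, -1.0, 0.004], [-1.0, -0.003, -0.001], [0.002, -0.004, -1.0]]
wrist_force: [-0.3, 0.8, 0.6]
gripper_width: 0.003
gripper_force: 0.0
```

Emit:
{"op": "apply_moves", "data": {"moves": [[[0,-0.001,0],0],[[0,0,0],0],[[0,0,0],0]]}}

```text
time_s: 11.98
tcp_pos: [0.4251, -0.2969, 0.0289]
ee_rot: [[0.002, -1.0, 0.002], [-1.0, -0.002, -0.001], [0.001, -0.002, -1.0]]
wrist_force: [-0.2, 0.8, -0.4]
gripper_width: 0.001
gripper_force: 0.0
```

The resistance vanished at x = 0.425, so it has snapped over. I'll back off, rise and look.

Emit:
{"op": "apply_moves", "data": {"moves": [[[0,0.01,0],0],[[0,0.01,0],0],[[0,0,-0.04],0],[[0,0,-0.04],0],[[0,0,-0.04],0]]}}

```text
time_s: 12.4
tcp_pos: [0.402, -0.2965, 0.1494]
ee_rot: [[0.001, -1.0, -0.003], [-1.0, -0.001, 0.001], [-0.001, 0.003, -1.0]]
wrist_force: [1.1, -0.4, 0.2]
gripper_width: 0.003
gripper_force: 0.0
```

Emit:
{"op": "apply_moves", "data": {"moves": [[[-0.02,-0.01,-0.034],0],[[-0.02,-0.01,-0.034],0],[[-0.024,-0.02,-0.025],0],[[0,0,-0.011],0],[[0,0,0],0]]}}

```text
time_s: 12.82
tcp_pos: [0.4451, -0.2324, 0.2557]
ee_rot: [[0.004, -1.0, 0.007], [-1.0, -0.004, -0.002], [0.002, -0.007, -1.0]]
wrist_force: [1.1, 0.4, -0.4]
gripper_width: 0.007
gripper_force: 0.0
```

```bash
python3 b.py w3;python3 -c "
import cv2
a=cv2.imread('pics/w3.png')[50:260,180:340];cv2.imwrite('pics/w3c.png',cv2.resize(a,None,fx=2.8,fy=2.8,interpolation=2))"
```

```text
12.8167 [ 0.4451 -0.2324  0.2557] [[ 0.004  -1.      0.0067]
 [-1.     -0.0041 -0.0016]
 [ 0.0017 -0.0067 -1.    ]] [ 1.08    0.403  -0.4164] [ -8.9876   8.3902 -13.5151   0.0356 -67.7017   9.2063]
[ 0.4435 -0.3029  0.4182] [[-1.     -0.0055  0.005 ]
 [-0.0041  0.9665  0.2567]
 [-0.0062  0.2567 -0.9665]]
fixed_end 0.56 [241.192 134.106] [ 0.486  -0.2881  0.042 ]
tab_locked 0.95 [256.312  78.414] [ 0.469  -0.3473  0.033 ]
espresso_cup 0.72 [126.504 215.796] [ 0.6449 -0.1804  0.    ]
```

View pics/w3c.png

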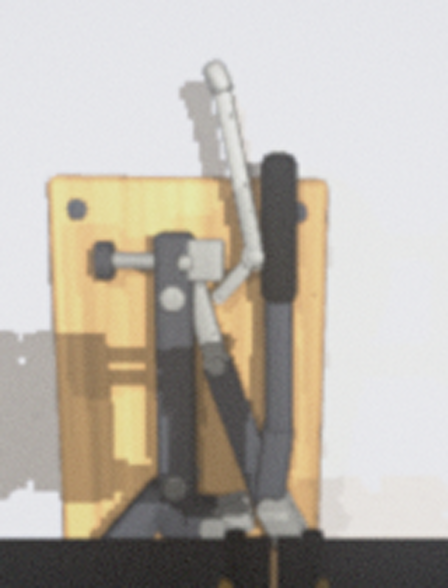

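Locked with the hand off: the handle is parallel to the fixed bar and the tab is at crop (217,75), world ≈ (0.469, -0.347). Now to find the wooden grip.

Emit:
{"op": "apply_moves", "data": {"moves": [[[-0.038,-0.01,0],0],[[-0.038,-0.01,0],0],[[-0.034,-0.01,0],0],[[0,0,0],0],[[0,0,0],0]], "hand": 0.06}}

```text
time_s: 13.68
tcp_pos: [0.4741, -0.1214, 0.2522]
ee_rot: [[0.005, -1.0, -0.001], [-1.0, -0.005, -0.0], [0.0, 0.001, -1.0]]
wrist_force: [-0.6, -0.1, -0.8]
gripper_width: 0.298
gripper_force: 0.0
```

```bash
cat > e.py <<'E'
from h import *
np.set_printoptions(precision=4,suppress=True)
obs=[]
print(r.sense()["tcp_pos"])
for n in("wrist","scene","side"):
    p=imaging.capture(n)
    if n=="wrist": cv2.imwrite("pics/w4.png",p["frame"]);pw=p
    for o in models.place_of(p,"tamper")[:1]: print(n,"origin",o["confidence"],onz(p,o["at"],.02)); obs.append((p,o["at"]))
    for t in("tamper","tamper_grip"):
      for o in models.cut_out(p,t)[:1]:
        m=o["region"];hsv=cv2.cvtColor(p["frame"],cv2.COLOR_BGR2HSV)
        d=m&(hsv[...,2]<110)&(hsv[...,1]>70);ys,xs=np.nonzero(d)
        print(n,t,o["confidence"],m.sum(),d.sum(), np.array(o["extent"])*[560,420,560,420], xs.min(),xs.max(),ys.min(),ys.max(),onz(p,((xs.min()+xs.max())/1120,(ys.min()+ys.max())/840),.088))
print(tri(obs))
for X in([.477,-.1125,.106],[.477,-.1125,.07]): print(proj(pw,X))
f=pw["frame"][130:245,190:320];cv2.imwrite("pics/w4c.png",cv2.resize(f,None,fx=4,fy=4,interpolation=2))
E
python3 e.py
```

```text
[ 0.4741 -0.1214  0.2522]
wrist origin 0.57 [ 0.4785 -0.1125  0.02  ]
wrist tamper 0.63 2005 478 [250.096 162.582  46.928  59.808] 255 287 184 219 [ 0.4794 -0.112   0.088 ]
wrist tamper_grip 0.63 1121 478 [254.016 180.894  35.784  40.32 ] 255 287 184 219 [ 0.4794 -0.112   0.088 ]
scene origin 0.78 [ 0.48   -0.1052  0.02  ]
scene tamper 0.91 914 19 [229.376 191.1    29.288  48.888] 230 249 218 225 [ 0.4293 -0.1347  0.088 ]Traceback (most recent call last):
  File "e.py", line 13, in <module>
    print(n,t,o["confidence"],m.sum(),d.sum(), np.array(o["extent"])*[560,420,560,420], xs.min(),xs.max(),ys.min(),ys.max(),onz(p,((xs.min()+xs.max())/1120,(ys.min()+ys.max())/840),.088))
                                                                                        ~~~~~~^^
    return umr_minimum(a, axis, None, out, keepdims, initial, where)
ValueError: zero-size array to reduction operation minimum which has no identity
```

The wrist view puts the tamper at (0.4785, -0.112), consistent with the seat. I'll go down over the grip.

Emit:
{"op": "apply_moves", "data": {"moves": [[[-0.009,-0.004,0.03],0],[[0,0,0.03],0],[[0,0,0.03],0],[[0,0,0],0],[[0,0,0],0]]}}

```text
time_s: 14.5
tcp_pos: [0.4771, -0.1142, 0.1619]
ee_rot: [[0.002, -1.0, -0.003], [-1.0, -0.002, -0.001], [0.001, 0.003, -1.0]]
wrist_force: [0.8, -0.1, 0.6]
gripper_width: 0.691
gripper_force: 0.0
```

Emit:
{"op": "apply_moves", "data": {"moves": [[[0,0,0.03],0],[[0,0,0.03],0],[[0,0,0.02],0],[[0,0,0.01],0],[[0,0,0],0]]}}

```text
time_s: 14.92
tcp_pos: [0.478, -0.114, 0.0725]
ee_rot: [[0.002, -1.0, -0.001], [-1.0, -0.002, -0.0], [0.0, 0.001, -1.0]]
wrist_force: [-0.2, 0.6, 0.2]
gripper_width: 0.693
gripper_force: 0.0
```

```bash
python3 -c "
from h import *
s=r.sense();print(s['tcp_pos'],s['gripper_width'],s['wrist_force'])
p=imaging.capture('wrist');cv2.imwrite('pics/w5.png',p['frame'])"
```

```text
[ 0.47804433 -0.1139909   0.07245335] 0.6932311000024352 [-0.21842257  0.60648654  0.17731338]
```

View pics/w5.png

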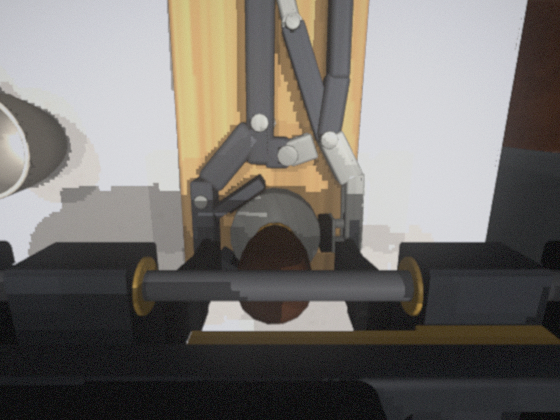

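The wooden grip sits at (275,275), centred between the fingers at ~(278), and the jaw pad bears on the base at (325,232). Closing.

Emit:
{"op": "apply_moves", "data": {"moves": [[[0,0,0],0],[[0,0,0],0],[[0,0,0],0],[[0,0,0],0],[[0,0,0],0]], "hand": 0.03}}

```text
time_s: 15.38
tcp_pos: [0.4796, -0.1136, 0.0736]
ee_rot: [[0.002, -1.0, 0.005], [-1.0, -0.002, 0.0], [-0.0, -0.005, -1.0]]
wrist_force: [3.8, 0.3, -3.4]
gripper_width: 0.405
gripper_force: 12.1
```

Emit:
{"op": "apply_moves", "data": {"moves": [[[0,0,0],0],[[0,0,0],0],[[0,0,0],0],[[0,0,0],0],[[0,0,0],-2]], "hand": 0.0}}

```text
time_s: 15.8
tcp_pos: [0.4795, -0.1137, 0.0735]
ee_rot: [[0.037, -0.999, 0.004], [-0.999, -0.037, -0.0], [0.0, -0.004, -1.0]]
wrist_force: [4.3, 0.2, 4.0]
gripper_width: 0.399
gripper_force: 30.0
```

```bash
python3 -c "
from h import *
s=r.sense();print(s['tcp_pos'],s['gripper_width'],s['gripper_force'],s['wrist_force'],s['moment'],s['joints'])"
```

```text
[ 0.479543   -0.11365452  0.07347251] 0.39918517000263337 30.00389331020415 [4.29430451 0.24820379 3.95474324] [-0.03957936 -1.16229112 -0.32365562] [ 5.60452686e+00  1.90224420e+01 -2.92495384e+01  4.06712871e-02
 -4.15045148e+01 -3.50845325e+00]
```

Emit:
{"op": "apply_moves", "data": {"moves": [[[0,0,0],-5],[[0,0,0],-5],[[0,0,0],-5],[[0,0,0],-5],[[0,0,0],-5]]}}

```text
time_s: 16.22
tcp_pos: [0.4798, -0.1136, 0.0735]
ee_rot: [[0.459, -0.888, 0.005], [-0.888, -0.459, 0.0], [0.002, -0.004, -1.0]]
wrist_force: [4.4, 0.3, 4.3]
gripper_width: 0.399
gripper_force: 30.0
```

```bash
python3 -c "
from h import *
s=r.sense();print(s['wrist_force'],s['moment'],s['gripper_force'])"
```

```text
[4.41830081 0.33657621 4.29319717] [ 0.06877415 -1.2030087  -0.36065048] 30.003314721398056
```

Emit:
{"op": "apply_moves", "data": {"moves": [[[0,0,0],-5],[[0,0,0],-5],[[0,0,0],-5],[[0,0,0],-5],[[0,0,0],-5]]}}

```text
time_s: 16.63
tcp_pos: [0.48, -0.1135, 0.0735]
ee_rot: [[0.791, -0.611, 0.005], [-0.611, -0.791, 0.0], [0.004, -0.003, -1.0]]
wrist_force: [4.1, 0.8, 3.7]
gripper_width: 0.398
gripper_force: 30.0
```

Emit:
{"op": "apply_moves", "data": {"moves": [[[0,0,0],-5],[[0,0,0],-5],[[0,0,0],-5],[[0,0,0],-5],[[0,0,0],0]]}}

```text
time_s: 17.05
tcp_pos: [0.48, -0.1134, 0.0735]
ee_rot: [[0.952, -0.305, 0.005], [-0.305, -0.952, 0.0], [0.005, -0.002, -1.0]]
wrist_force: [6.1, 2.1, 3.8]
gripper_width: 0.401
gripper_force: 30.0
```

```bash
python3 -c "
from h import *
s=r.sense();print(s['wrist_force'],s['moment'],s['gripper_force'],s['joints'])
p=imaging.capture('side');q=imaging.capture('scene')
a=[p['frame'][150:290,200:400],q['frame'][160:300,170:370]]
import numpy as np
cv2.imwrite('pics/s6.png',cv2.resize(np.hstack(a),(800,280),interpolation=2))"
```

```text
[6.06964755 2.09444374 3.76538891] [ 0.54485499 -1.4160214   0.08293935] 29.997321157716215 [ 5.62555365e+00  1.90276439e+01 -2.92262061e+01  2.01622063e-02
 -4.14541927e+01  6.65834810e+01]
```

View pics/s6.png

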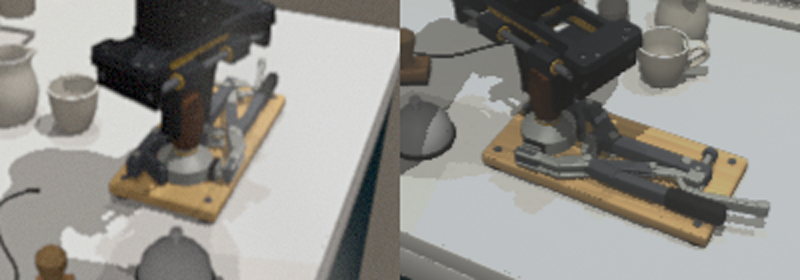

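The base is seated in the V and clamped. The grip has turned about 72° against a steady ~0.33 N m, which fits the joint giving. I'll add a little more for margin, then check the moment.

Emit:
{"op": "apply_moves", "data": {"moves": [[[0,0,0],-4],[[0,0,0],-4],[[0,0,0],-4],[[0,0,0],-4],[[0,0,0],-4]]}}

```text
time_s: 17.57
tcp_pos: [0.4801, -0.1132, 0.0735]
ee_rot: [[0.999, 0.038, 0.005], [0.038, -0.999, 0.001], [0.005, -0.0, -1.0]]
wrist_force: [5.1, 3.0, 4.9]
gripper_width: 0.402
gripper_force: 30.0
```

```bash
python3 -c "
from h import *
s=r.sense();print(s['wrist_force'],s['moment'],s['gripper_width'])"
```

```text
[5.0748403  2.99912821 4.89952549] [ 0.76625844 -1.44379872 -0.30959842] 0.40197288302045836
```

Emit:
{"op": "apply_moves", "data": {"moves": [[[0,0,0],0],[[0,0,0],0],[[0,0,0],0],[[0,0,0],0],[[0,0,0],0]], "hand": 0.06}}

```text
time_s: 17.98
tcp_pos: [0.4764, -0.1139, 0.0719]
ee_rot: [[0.999, 0.036, -0.003], [0.036, -0.999, -0.0], [-0.003, 0.0, -1.0]]
wrist_force: [-0.6, 0.3, 0.1]
gripper_width: 0.654
gripper_force: 0.0
```

Emit:
{"op": "apply_moves", "data": {"moves": [[[0,0,-0.01],0],[[0,0,-0.03],0],[[0,0,-0.04],0],[[0,0,-0.04],0],[[0,0,-0.03],0]]}}

```text
time_s: 18.4
tcp_pos: [0.4779, -0.114, 0.2256]
ee_rot: [[0.999, 0.036, 0.002], [0.036, -0.999, -0.001], [0.002, 0.001, -1.0]]
wrist_force: [0.4, -0.0, 0.2]
gripper_width: 0.688
gripper_force: 0.0
```

Emit:
{"op": "apply_moves", "data": {"moves": [[[0,0,-0.03],7],[[0,0,0],7],[[0,0,0],7],[[0,0,0],7],[[0,0,0],7]], "hand": 0.0}}

```text
time_s: 18.82
tcp_pos: [0.477, -0.1137, 0.2523]
ee_rot: [[0.836, -0.549, -0.001], [-0.549, -0.836, 0.0], [-0.001, 0.0, -1.0]]
wrist_force: [0.2, -0.1, -0.0]
gripper_width: 0.392
gripper_force: 0.0
```

Emit:
{"op": "apply_moves", "data": {"moves": [[[0,0,0],7],[[0,0,0],7],[[0,0,0],7],[[0,0,0],7],[[0,0,0],7]]}}

```text
time_s: 19.23
tcp_pos: [0.477, -0.1137, 0.252]
ee_rot: [[0.37, -0.929, -0.002], [-0.929, -0.37, 0.0], [-0.001, 0.002, -1.0]]
wrist_force: [0.1, 0.2, 0.5]
gripper_width: 0.039
gripper_force: 0.0
```

Emit:
{"op": "apply_moves", "data": {"moves": [[[0,0,0],7],[[0,0,0],7],[[0,0,0],7],[[0,0,0],1],[[0,0,0],0]]}}

```text
time_s: 19.65
tcp_pos: [0.4772, -0.1137, 0.2522]
ee_rot: [[0.004, -1.0, -0.001], [-1.0, -0.004, 0.0], [-0.0, 0.001, -1.0]]
wrist_force: [-0.4, 0.5, 0.3]
gripper_width: 0.004
gripper_force: 0.0
```

Next, to the tab's inner side: TCP (0.505, -0.347, 0.030), then push toward -x.

Emit:
{"op": "apply_moves", "data": {"moves": [[[0.039,-0.005,0],0],[[0.039,-0.005,0],0],[[0.039,-0.005,0],0],[[0.039,-0.005,0],0],[[0.039,-0.005,0],0]]}}

```text
time_s: 20.07
tcp_pos: [0.5029, -0.3103, 0.2524]
ee_rot: [[0.005, -1.0, -0.0], [-1.0, -0.005, 0.0], [-0.0, 0.0, -1.0]]
wrist_force: [0.5, 0.4, -0.8]
gripper_width: 0.007
gripper_force: 0.0
```

Emit:
{"op": "apply_moves", "data": {"moves": [[[0.038,-0.003,0.01],0],[[0,0,0.04],0],[[0,0,0.04],0],[[0,0,0.04],0],[[0,0,0.04],0]]}}

```text
time_s: 20.48
tcp_pos: [0.5056, -0.347, 0.0808]
ee_rot: [[0.004, -1.0, 0.0], [-1.0, -0.004, 0.0], [-0.0, -0.0, -1.0]]
wrist_force: [1.9, -0.5, 0.3]
gripper_width: 0.006
gripper_force: 0.0
```

Emit:
{"op": "apply_moves", "data": {"moves": [[[0,0,0.03],0],[[0,0,0.015],0],[[0,0,0.006],0],[[0,0,0],0],[[0,0,0],0]]}}

```text
time_s: 20.9
tcp_pos: [0.5069, -0.347, 0.0323]
ee_rot: [[0.003, -1.0, 0.001], [-1.0, -0.003, -0.001], [0.001, -0.001, -1.0]]
wrist_force: [-0.2, 0.8, 0.7]
gripper_width: 0.005
gripper_force: 0.0
```

Emit:
{"op": "apply_moves", "data": {"moves": [[[0,0.004,0],0],[[0,0.004,0],0],[[0,0.004,0],0],[[0,0,0],0],[[0,0,0],0]]}}

```text
time_s: 21.32
tcp_pos: [0.494, -0.3468, 0.0323]
ee_rot: [[0.002, -1.0, 0.001], [-1.0, -0.002, -0.0], [0.0, -0.001, -1.0]]
wrist_force: [-0.5, -0.2, -0.2]
gripper_width: 0.004
gripper_force: 0.0
```

Emit:
{"op": "apply_moves", "data": {"moves": [[[0,0.002,0],0],[[0,0.002,0],0],[[0,0.002,0],0],[[0,0,0],0]]}}

```text
time_s: 21.65
tcp_pos: [0.4877, -0.3466, 0.0315]
ee_rot: [[0.002, -1.0, -0.0], [-1.0, -0.002, 0.0], [-0.0, 0.0, -1.0]]
wrist_force: [0.0, -0.4, -1.0]
gripper_width: 0.004
gripper_force: 0.0
```

Emit:
{"op": "apply_moves", "data": {"moves": [[[0,0.002,0],0],[[0,0.002,0],0],[[0,0,0],0]]}}

```text
time_s: 21.9
tcp_pos: [0.4839, -0.3467, 0.0315]
ee_rot: [[0.002, -1.0, 0.0], [-1.0, -0.002, 0.0], [-0.0, -0.0, -1.0]]
wrist_force: [-0.2, 0.9, -0.4]
gripper_width: 0.008
gripper_force: 0.2
```

Emit:
{"op": "apply_moves", "data": {"moves": [[[0,0.002,0],0],[[0,0.002,0],0],[[0,0,0],0]]}}

```text
time_s: 22.15
tcp_pos: [0.4799, -0.3468, 0.0316]
ee_rot: [[0.002, -1.0, 0.0], [-1.0, -0.002, -0.0], [0.0, -0.0, -1.0]]
wrist_force: [0.6, -0.2, 0.4]
gripper_width: 0.008
gripper_force: 0.2
```

Emit:
{"op": "apply_moves", "data": {"moves": [[[0,0.002,0],0],[[0,0.002,0],0],[[0,0,0],0]]}}

```text
time_s: 22.4
tcp_pos: [0.4762, -0.3469, 0.0317]
ee_rot: [[0.002, -1.0, 0.001], [-1.0, -0.002, -0.0], [0.0, -0.001, -1.0]]
wrist_force: [1.0, -0.8, -0.5]
gripper_width: 0.008
gripper_force: 0.5
```

Emit:
{"op": "apply_moves", "data": {"moves": [[[0,0.002,0],0],[[0,0.002,0],0],[[0,0,0],0]]}}

```text
time_s: 22.65
tcp_pos: [0.4718, -0.3467, 0.0316]
ee_rot: [[0.002, -1.0, -0.0], [-1.0, -0.002, 0.0], [-0.0, 0.0, -1.0]]
wrist_force: [1.8, -0.0, -0.5]
gripper_width: 0.008
gripper_force: 0.5
```

Emit:
{"op": "apply_moves", "data": {"moves": [[[0,0.0015,0],0],[[0,0.0015,0],0],[[0,0,0],0]]}}

```text
time_s: 22.9
tcp_pos: [0.4687, -0.3466, 0.0315]
ee_rot: [[0.002, -1.0, -0.0], [-1.0, -0.002, 0.0], [-0.0, 0.0, -1.0]]
wrist_force: [0.8, -1.3, 0.9]
gripper_width: -0.0
gripper_force: 0.4
```

The tab is touched at about 0.484 and moving under ~1 N. I'll keep pushing.

Emit:
{"op": "apply_moves", "data": {"moves": [[[0,0.0015,0],0],[[0,0.0015,0],0],[[0,0,0],0]]}}

```text
time_s: 23.15
tcp_pos: [0.4657, -0.3466, 0.0315]
ee_rot: [[0.002, -1.0, -0.001], [-1.0, -0.002, 0.0], [-0.0, 0.001, -1.0]]
wrist_force: [0.7, 0.0, -0.8]
gripper_width: 0.004
gripper_force: 0.4
```

Emit:
{"op": "apply_moves", "data": {"moves": [[[0,0.0015,0],0],[[0,0.0015,0],0],[[0,0,0],0]]}}

```text
time_s: 23.4
tcp_pos: [0.4622, -0.3464, 0.0313]
ee_rot: [[0.001, -1.0, -0.002], [-1.0, -0.001, 0.001], [-0.001, 0.002, -1.0]]
wrist_force: [-0.2, 0.0, -0.4]
gripper_width: 0.002
gripper_force: 0.0
```

Emit:
{"op": "apply_moves", "data": {"moves": [[[0,0.0015,0],0],[[0,0.0015,0],0],[[0,0,0],0]]}}

```text
time_s: 23.65
tcp_pos: [0.4595, -0.3466, 0.0314]
ee_rot: [[0.002, -1.0, -0.001], [-1.0, -0.002, 0.0], [-0.0, 0.001, -1.0]]
wrist_force: [0.3, 0.1, 0.1]
gripper_width: 0.005
gripper_force: 0.0
```

Emit:
{"op": "apply_moves", "data": {"moves": [[[0,0.0015,0],0],[[0,0.0015,0],0],[[0,0,0],0]]}}

```text
time_s: 23.9
tcp_pos: [0.4567, -0.3467, 0.0315]
ee_rot: [[0.002, -1.0, -0.0], [-1.0, -0.002, 0.0], [-0.0, 0.0, -1.0]]
wrist_force: [-0.6, 0.5, 0.1]
gripper_width: 0.006
gripper_force: 0.0
```

Contact vanished after ~20 mm of travel, so it probably sprang open. I'll withdraw and look.

Emit:
{"op": "apply_moves", "data": {"moves": [[[0,-0.01,0],0],[[0,-0.01,0],0],[[0,0,-0.04],0],[[0,0,-0.04],0],[[0,0,-0.04],0]]}}

```text
time_s: 24.32
tcp_pos: [0.4781, -0.3466, 0.1522]
ee_rot: [[0.003, -1.0, -0.002], [-1.0, -0.003, 0.0], [-0.0, 0.002, -1.0]]
wrist_force: [0.3, 0.4, 0.3]
gripper_width: 0.007
gripper_force: 0.0
```

Emit:
{"op": "apply_moves", "data": {"moves": [[[-0.03,0,-0.025],0],[[-0.03,0.005,-0.025],0],[[-0.04,0.01,-0.01],0],[[-0.04,0,-0.01],0],[[-0.04,0,-0.01],0]]}}

```text
time_s: 24.73
tcp_pos: [0.4625, -0.1658, 0.2327]
ee_rot: [[0.001, -1.0, 0.002], [-1.0, -0.001, -0.0], [0.0, -0.002, -1.0]]
wrist_force: [0.8, 0.4, -0.4]
gripper_width: 0.008
gripper_force: 0.0
```

Emit:
{"op": "apply_moves", "data": {"moves": [[[-0.03,0,-0.02],0],[[0,0,0],0],[[0,0,0],0],[[0,0,0],0]]}}

```text
time_s: 25.07
tcp_pos: [0.4624, -0.1371, 0.2513]
ee_rot: [[0.003, -1.0, 0.0], [-1.0, -0.003, 0.0], [-0.0, -0.0, -1.0]]
wrist_force: [-0.4, -0.2, 0.1]
gripper_width: 0.003
gripper_force: 0.0
```

```bash
python3 -c "
from h import *
s=r.sense();print(s['time_s'],s['tcp_pos'],s['wrist_force'])
p=imaging.capture('wrist');q=imaging.capture('scene');d=imaging.capture('side')
for n,P in(('w',p),('sc',q),('sd',d)):
  for t,z in(('tamper',.02),('espresso_cup',0),('stamp',0),('spare_base',0),('grip_open',.033)):
    for o in models.place_of(P,t)[:1]: print(n,t,round(o['confidence'],2),onz(P,o['at'],z))
a=[cv2.resize(p['frame'][0:245,140:400],(424,400)),cv2.resize(q['frame'][180:310,180:350],(376,288)) ]
b=np.zeros((400,800,3),np.uint8);b[:,:424]=a[0];b[:288,424:]=a[1];cv2.imwrite('pics/w7.png',b)"
```

```text
25.0667 [ 0.46242188 -0.13709228  0.2513154 ] [-0.39824906 -0.15344514  0.08576564]
w tamper 0.7 [ 0.48625915 -0.29466295  0.02      ]
w espresso_cup 0.78 [ 0.64646681 -0.18342111  0.        ]
w spare_base 0.8 [0.6565892  0.09042625 0.        ]
w grip_open 0.56 [ 0.39914302 -0.30112808  0.033     ]
sc tamper 0.8 [ 0.47291701 -0.1119362   0.02      ]
sc espresso_cup 0.89 [ 0.65228254 -0.17522845  0.        ]
sc stamp 0.88 [0.52346764 0.10054057 0.        ]
sc spare_base 0.88 [0.65590589 0.09007802 0.        ]
sc grip_open 0.64 [ 0.39686911 -0.30139379  0.033     ]
sd tamper 0.95 [ 0.47741636 -0.10827744  0.02      ]
sd espresso_cup 0.76 [ 6.41383366e-01 -1.76722296e-01  5.55111512e-17]
sd stamp 0.96 [0.51979322 0.09810662 0.        ]
sd spare_base 0.56 [0.6611584  0.08426909 0.        ]
sd grip_open 0.85 [ 0.39401203 -0.29189155  0.033     ]
```

View pics/w7.png

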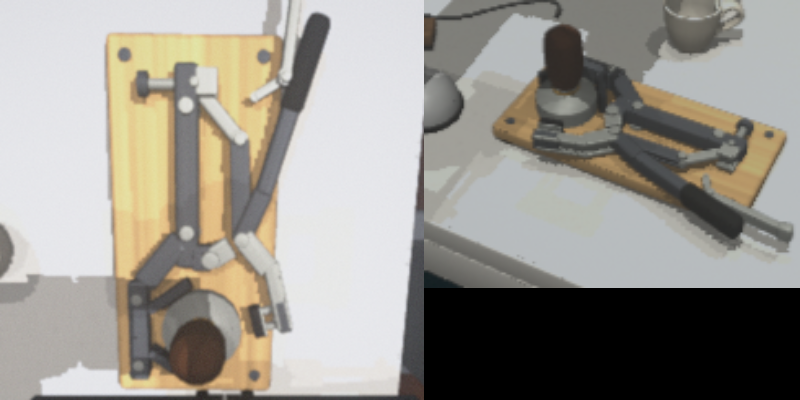

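The handle is fully open (grip top right of the left view). There is a gap at (255,320) between pad and base, the tamper stands upright in the V, and the bystanders have not moved. Handing in.

```bash
python3 -c "
from h import *
print(r.finish_job())"
```

```text
the job is handed in; nothing more can be done
None
```

The clamp was locked, the grip was turned about 90° anticlockwise against a steady 0.3 N m, and the clamp was released; the last pictures show the handle fully open, the tamper upright and free in its seat and the bystanders in place (the turn is read from the arm's turn and torque, as the round grip has no mark); handed in at about 25 s.

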